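# Seal the washing-powder tub

## Task

Seal the washing-powder tub: press the lid down onto its seal until it is fully home, then fold the four hinged clips down and snap each one over the rim so that it stays shut. Do the clips corner to opposite corner, so that the seal is drawn down evenly: the second clip is the one diagonally across from the first. Push gently by feel, never harder than about 2.5 kg (25 N) on any part of the tub or the plastic cracks, leave the other things where they are, and let go at the end.

Things in the scene. Friction and masses are not known exactly. Their poses are not given: they have to be found in the camera images.
- tub: white rectangular plastic tub full of washing powder, so heavy that it does not shift; 150 (x) x 230 (y) mm, with a turned-down rim lip all round that sticks out 10 mm (its underside is 104 mm up). Origin: centre of the underside, on the bench; z up. Its long sides, at -x (towards the robot, turned up to 0.3 rad) and +x, carry two clips each. A grey lid sits on it.
- lid (a joint): how far the lid (158 x 250 mm, 0.3 kg) stands proud, in m: starts at 5 to 8 mm, held by its seal; 0 is home, against a hard stop. Moves only straight up and down: about 9 N of drag downward (its panel dishes 0.2 mm per newton), stays where left, about 15 N of upward drag lifts it again. While it is proud the hooks of the clips strike the face of the rim lip and cannot pass under it.
- lid_top (a point): middle of the flat raised panel (110 x 180 mm) on top of the lid, the place to press: 133 mm above the bench when the lid is home, more while it is proud. The middle strip, 75 mm wide in the tub's x, is flat.
- clip_1 (a joint): angle of the near left clip (-x, +y corner), rad: 0 shut, hanging down; pi/2 straight out; starts 1.4 to 2.2. Swings freely, stays where left, until its hook meets the rim at 0.2; then, lid home, it takes a rising inward push of 5 to 12 N near its free edge (varies by clip) to 0.09, past which it snaps to 0 (hard stop) and holds. Dragging it up makes it bind; pushing slightly down helps.
- clip_2 (a joint): angle of the near right clip (-x, -y corner), rad: 0 shut, hanging down; pi/2 straight out; starts 1.4 to 2.2. Swings freely, stays where left, until its hook meets the rim at 0.2; then, lid home, it takes a rising inward push of 5 to 12 N near its free edge (varies by clip) to 0.09, past which it snaps to 0 (hard stop) and holds. Dragging it up makes it bind; pushing slightly down helps.
- clip_3 (a joint): angle of the far right clip (+x, -y corner), rad: 0 shut, hanging down; pi/2 straight out; starts 1.4 to 2.2. Swings freely, stays where left, until its hook meets the rim at 0.2; then, lid home, it takes a rising inward push of 5 to 12 N near its free edge (varies by clip) to 0.09, past which it snaps to 0 (hard stop) and holds. Dragging it up makes it bind; pushing slightly down helps.
- clip_4 (a joint): angle of the far left clip (+x, +y corner), rad: 0 shut, hanging down; pi/2 straight out; starts 1.4 to 2.2. Swings freely, stays where left, until its hook meets the rim at 0.2; then, lid home, it takes a rising inward push of 5 to 12 N near its free edge (varies by clip) to 0.09, past which it snaps to 0 (hard stop) and holds. Dragging it up makes it bind; pushing slightly down helps.
- clip_1_hinge (a point): middle of the hinge line of the near left clip, at (-83.5, +65) mm in the tub's x, y and 126 mm above the bench when the lid is home (it rides with the lid). The hinge line runs along the tub's y; axes as the tub's.
- clip_2_hinge (a point): middle of the hinge line of the near right clip, at (-83.5, -65) mm in the tub's x, y and 126 mm above the bench when the lid is home (it rides with the lid). The hinge line runs along the tub's y; axes as the tub's.
- clip_3_hinge (a point): middle of the hinge line of the far right clip, at (+83.5, -65) mm in the tub's x, y and 126 mm above the bench when the lid is home (it rides with the lid). The hinge line runs along the tub's y; axes as the tub's.
- clip_4_hinge (a point): middle of the hinge line of the far left clip, at (+83.5, +65) mm in the tub's x, y and 126 mm above the bench when the lid is home (it rides with the lid). The hinge line runs along the tub's y; axes as the tub's.
- clip_1_tip (a point): middle of the free edge of the near left clip, on its outer face. The clip is a stiff plate 46 mm wide that reaches 36 mm from the hinge; its outer face (uppermost when it sticks out) lies 5 mm outside the hinge line. The hook is on its inner face, 25 mm from the hinge.
- clip_2_tip (a point): middle of the free edge of the near right clip, on its outer face. The clip is a stiff plate 46 mm wide that reaches 36 mm from the hinge; its outer face (uppermost when it sticks out) lies 5 mm outside the hinge line. The hook is on its inner face, 25 mm from the hinge.
- clip_3_tip (a point): middle of the free edge of the far right clip, on its outer face. The clip is a stiff plate 46 mm wide that reaches 36 mm from the hinge; its outer face (uppermost when it sticks out) lies 5 mm outside the hinge line. The hook is on its inner face, 25 mm from the hinge.
- clip_4_tip (a point): middle of the free edge of the far left clip, on its outer face. The clip is a stiff plate 46 mm wide that reaches 36 mm from the hinge; its outer face (uppermost when it sticks out) lies 5 mm outside the hinge line. The hook is on its inner face, 25 mm from the hinge.
- scoop: white plastic powder scoop, 62 x 44 x 34 mm with an 85 mm handle, lying at the tub's right-hand end; leave alone. Origin under the bowl.
- cap: small blue dosing cup, 64 mm across, 45 mm tall, at the tub's left-hand end; leave alone. Origin under its centre.
- peg_a: wooden clothes peg 74 mm long lying in front of the tub; leave alone.
- peg_b: wooden clothes peg 74 mm long lying behind the tub; leave alone.
- brush: wooden scrubbing brush 135 x 50 x 40 mm to the right; leave alone.
- jar: glass jar with a metal cap, 92 mm across, 115 mm tall, to the left; leave alone.
- spray: spray bottle, 72 mm across, 226 mm tall, to the left; leave alone.

How it is judged:
By the outcome, as a careful person would: the job done as asked, in the order asked, and still so for the second after the job is handed in, with the robot touching nothing.
It also fails if it takes over 66 s, if anything falls off the work surface, if the arm or the gripper's body presses on something with over 40 N, if the wrist force passes 120 N, or if a joint passes its speed limit or range.

## Robot

A 6-joint arm with a two-finger parallel gripper is mounted at the origin on the work surface. World frame = base frame: x ahead of the robot, y to its left, z up, the work surface at z = 0. Lengths are in m, angles in rad, forces in N, time in s.
With the tool pointing down it reaches from about 0.35 to 0.975 m from the base axis. Payload 4.9 kg.
Tool frame: the origin (TCP) lies at the very end of the fingers, on their centre line; the grasp point (between the pads) lies manip.grip_point_offset behind it (manip.grip_point_offset is the distance from the TCP to the grasp point, in m); z points along the fingers, y is the line along which they close (so a half turn about z gives the same grasp; the last joint's range is limited). The gripper opens to 85 mm and grips with 20 to 120 N. Pads are 22 mm wide; open, the fingers measure 114 mm over their backs; the gripper's body (76 mm by 85 mm) begins 54 mm behind the grasp point. The pads swing forward as they close: fully open they stand 13 mm farther back than shut.
Start: joints at [1.152, 0.053, 1.613, -0, 1.476, -0.119], TCP at [0.185, 0.597, 0.199] pointing down, gripper open.
Joint ranges: [-3.01, 3.01], [-1.01, 2.22], [0.06, 2.58], [-1.02, 4.17], [0.09, 2.62], [-3.14, 3.14]. Speed limits (rad/s): [2.57, 2.57, 3.14, 3.14, 3.14, 3.14].

## Interface

Orientations are given as a unit quaternion [w, x, y, z].
In Python, from plant import manip gives the robot as it stands.
- The arm moves only by the shell command python3 -m crank 'ROWS' [OPENING]. ROWS is JSON, a list of rows, each an object of numbers: "x", "y", "z": the shift along the tool's x, y, z in cm; "turn": the turn about the tool's z in rad. In form: [{"x": .., "y": .., "z": .., "turn": ..}, ...]. A call has 1 to 5 rows; each row shifts and turns the commanded pose from where the row before left it, along the tool's axes as they then stand; what a row does not reach is not made up. A row lasts 1/10 s, in which the tool goes at most 50 mm and 8.59 degrees, less where a joint would pass 70% of its speed; a pose out of reach is approached as far as the arm can. A call with a gripper value outside its range is refused whole. OPENING is the opening in per cent of the stroke, from 0 (shut) to 100 (fully open), set as the call begins (- or left out, the last holds). The fingers move at their own pace and stop on an object; the grip force is fixed at half the most. Time passes only in rows, so rows that do not move let the fingers close. It gives the time, the measured TCP pose, the force, the opening and the grip force at its end, in the units of the state.
- manip.state(): the state, without advancing time (a new reading comes with each control period).
- manip.grab_frame(name): name is "scene" or "top" or "wrist"; returns (picture, depth): 420x560x3 uint8, red, green, blue; 420x560 float32, m along the optical axis (not along the pixel's ray), 0 where there is no reading.
- manip.camera_model(name): a dict with "mtx" (3x3 intrinsics, pixels), "k1" (the pictures are not rectified: a ray, as slopes to the right and down, at radius r is drawn at 1 + k1 r^2 times it, then the intrinsics apply), "world_to_cam" (4x4, takes a point from world to camera coordinates). Camera axes: x right, y down, z forward; pixel columns grow to the right and rows downward; lengths in m; the calibration is good to about 2 mm. A picture is of the moment at which its call begins: read the wrist's pose just before it. camera_model takes no time and is no camera call; for the wrist camera it gives the pose at the moment of the call.
- manip.job_done(): hands the job in; it is judged then, once.
The state is a dict: "time": time; "joint_pos": joint angles; "joint_vel": joint speeds; "joint_efforts": joint torques, N m; "tool_pos": TCP position; "tool_rot": TCP orientation; "contact_force": force on the tool from outside, world axes, zero at the start; "ft_torque": the same for the moment, N m; "gripper_width": opening from 0.0 (shut) to 1.0 (fully open); "grasp_force": force on a finger pad.
Only numpy, scipy, OpenCV 4.12 (cv2) and the standard library are available. Lean on these libraries where they do the work, as an engineer would, in place of code of your own. Each camera call takes 0.05 s, during which the arm holds its last target. There are 200 camera calls.

## Working session

There is one attempt and no reset: what is moved stays moved. The work goes in short steps, Python scripts to look and compute and a shell command to move; the robot and the scene stay as the last step left them, time stands still between calls to the robot, and variables do not carry over. Pictures are saved under pics/ and viewed, at most 10 in all, crops included, and the job is handed in when it is done.

```bash
ls; mkdir -p pics
cat > h.py <<'E'
import numpy as np,cv2
from plant import manip
def rays(c,uv):
    M=np.array(c["mtx"]);uv=np.atleast_2d(np.array(uv,float))
    d=np.c_[(uv[:,0]-M[0,2])/M[0,0],(uv[:,1]-M[1,2])/M[1,1]];p=d.copy()
    for _ in range(20):p=d/(1+c["k1"]*(p**2).sum(1,keepdims=True))
    return p
def world(c,uv,z):
    p=rays(c,uv);P=np.c_[p*np.c_[z],np.ravel(z)]
    T=np.linalg.inv(np.array(c["world_to_cam"]));return P@T[:3,:3].T+T[:3,3]
E
python3 - <<'E'
from h import *
for n in("scene","top"):
    c=manip.camera_model(n);im,d=manip.grab_frame(n)
    cv2.imwrite(f"pics/{n}1.png",im[:,:,::-1]);np.savez(f"{n}1.npz",im=im,d=d)
    print(n,np.round(c["mtx"],1).tolist(),c["k1"],np.round(np.linalg.inv(c["world_to_cam"]),3).tolist())
print(manip.state(),manip.grip_point_offset)
E
```

```text
pics
scene [[483.3, 0.0, 280.6], [0.0, 483.3, 219.0], [0.0, 0.0, 1.0]] -0.08060560230656577 [[-0.892, 0.367, -0.263, 0.89], [0.451, 0.746, -0.489, 0.59], [0.017, -0.555, -0.832, 1.102], [0.0, 0.0, 0.0, 1.0]]
top [[502.4, 0.0, 276.0], [0.0, 502.4, 213.8], [0.0, 0.0, 1.0]] -0.11879428928422091 [[0.01, -0.991, 0.133, 0.393], [-1.0, -0.01, 0.003, -0.021], [-0.001, -0.133, -0.991, 1.613], [0.0, 0.0, 0.0, 1.0]]
{'time': 0.1, 'joint_pos': array([ 1.15199304e+00,  5.33270331e-02,  1.61415877e+00, -9.97141022e-06,
        1.47601568e+00, -1.19026954e-01]), 'joint_vel': array([ 2.89248455e-04, -2.68601671e-03, -1.95097934e-03, -1.49757692e-03,
        1.91067058e-03, -7.21829594e-05]), 'joint_efforts': array([ 1.66002678e-06, -3.94908178e+01, -3.71361601e+01, -1.57443424e-04,
        3.97659969e-03, -1.75434639e-05]), 'tool_pos': array([0.18432709, 0.59654087, 0.19796234]), 'tool_rot': array([-2.48789978e-04,  1.49327015e-01,  9.88787405e-01, -9.21431836e-04]), 'contact_force': array([-0.91766749, -0.59532997, -0.48822345]), 'ft_torque': array([-0.01207634,  0.02940748,  0.02372606]), 'grasp_force': 0.0, 'gripper_width': 1.0008382952965165} 0.0187
```

View pics/top1.png

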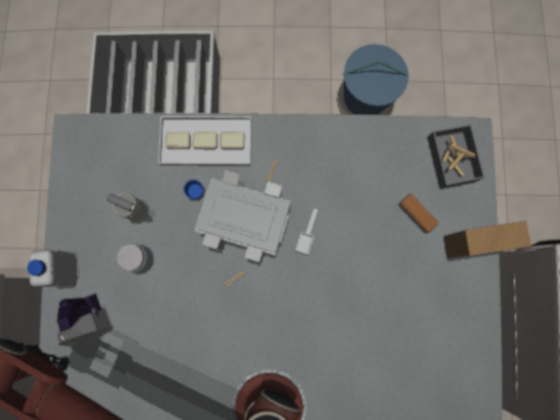

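View pics/scene1.png

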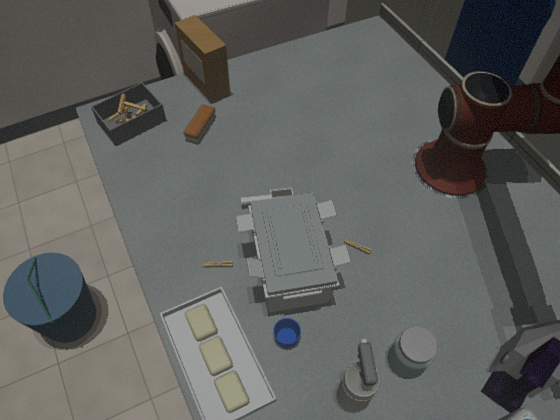

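The top view shows the tub with its lid centred near (243,216), with clips at (231,178), (273,189), (212,242) and (255,254). The cap is at its left (194,190), the scoop at its right (306,240), and pegs lie in front and behind. I'll fit the lid from the depth.

Run:
```python
from h import *
for n,roi in(("top",(170,150,330,290)),("scene",(200,160,380,320))):
    f=np.load(f"{n}1.npz");c=manip.camera_model(n)
    u,v=np.meshgrid(np.arange(roi[0],roi[2]),np.arange(roi[1],roi[3]));u=u.ravel();v=v.ravel()
    z=f["d"][v,u];P=world(c,np.c_[u,v],z)
    m=(P[:,2]>.085)&(P[:,2]<.19)
    Q=P[m];print(n,m.sum(),np.histogram(Q[:,2],bins=np.arange(.085,.19,.005)))
    # central panel
    L=Q[(Q[:,2]>.12)&(Q[:,2]<.146)]
    mask=np.zeros((300,300),np.uint8)
    ij=((L[:,:2]-[.45,-.1])/.0015).astype(int);ok=((ij>=0)&(ij<300)).all(1)
    mask[ij[ok,0],ij[ok,1]]=255
    mask=cv2.morphologyEx(mask,cv2.MORPH_CLOSE,np.ones((5,5)));mask=cv2.morphologyEx(mask,cv2.MORPH_OPEN,np.ones((51,51)) if 0 else cv2.getStructuringElement(cv2.MORPH_ELLIPSE,(45,45)))
    p=np.argwhere(mask)
    r=cv2.minAreaRect(p.astype(np.float32));print(np.array(r[0])*.0015+[.45,-.1],np.array(r[1])*.0015,r[2])
    im=cv2.resize(f["im"][roi[1]:roi[3],roi[0]:roi[2],::-1],None,fx=3.3,fy=3.3,interpolation=cv2.INTER_CUBIC)
    cv2.imwrite(f"pics/{n}crop.png",im)
    cen=np.array(r[0])*.0015+[.45,-.1]
    k=np.hypot(*(P[:,:2]-cen).T)<.035;print("panel z",np.median(P[k,2]),P[k,2].std(),"bench",np.median(P[(P[:,2]<.03),2]))
```

```text
top 5533 (array([   0,    0,    4,   22,   34,   36,  112,   47,   60,  836, 2300,
       1656,  342,   52,   27,    5,    0,    0,    0,    0]), array([0.085, 0.09 , 0.095, 0.1  , 0.105, 0.11 , 0.115, 0.12 , 0.125,
       0.13 , 0.135, 0.14 , 0.145, 0.15 , 0.155, 0.16 , 0.165, 0.17 ,
       0.175, 0.18 , 0.185]))
[0.58597453 0.08121337] [0.25022509 0.19266316] 73.61045837402344
panel z 0.1405358460831887 0.003170277786087186 bench 0.0012515583047035816
scene 8158 (array([   0,    0,    6,   63,  113,   95,  319,   80,   39,  356, 3550,
       3067,  346,   68,   53,    3,    0,    0,    0,    0]), array([0.085, 0.09 , 0.095, 0.1  , 0.105, 0.11 , 0.115, 0.12 , 0.125,
       0.13 , 0.135, 0.14 , 0.145, 0.15 , 0.155, 0.16 , 0.165, 0.17 ,
       0.175, 0.18 , 0.185]))
[0.58655232 0.08244104] [0.25092458 0.19260688] 74.68717956542969
panel z 0.14147879104733113 0.0017899488444414735 bench 0.0019202030659921654
```

```bash
cd pics
python3 - <<'E'
import cv2,numpy as np
a=cv2.imread("scenecrop.png");print(a.shape);b=cv2.resize(cv2.imread("scene1.png")[175:315,225:365],(600,600),interpolation=cv2.INTER_CUBIC)
b=np.clip(b*1.6,0,255).astype(np.uint8);cv2.imwrite("sc2.png",b)
E
```

```text
(528, 594, 3)
```

View pics/sc2.png

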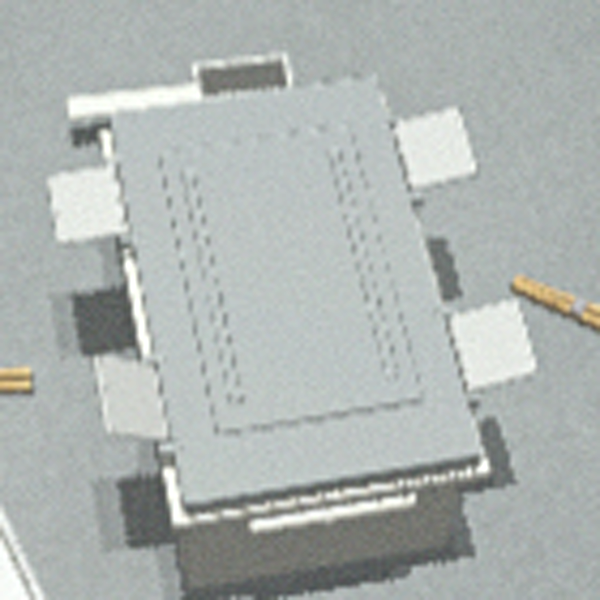

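The enlarged crop shows the lid corners at about (110,113), (378,78), (487,460) and (187,503). The panel corners are at (160,157), (352,125), (422,397) and (217,432). The four clips stick out at (90,205), (130,397), (435,147) and (493,343).

Run:
```python
from h import *
c=manip.camera_model("scene")
def atz(c,uv,h):
    a=world(c,uv,np.full(len(uv),.5));b=world(c,uv,np.full(len(uv),1.))
    return a+(b-a)*((h-a[:,2])/(b[:,2]-a[:,2]))[:,None]
s=140/600
for nm,q,h in(("lid",[(110,113),(378,78),(487,460),(187,503)],.135),("panel",[(160,157),(352,125),(422,397),(217,432)],.140)):
    uv=np.array(q)*s+[225,175]-.5+.5*s
    P=atz(c,uv,h)[:,:2];print(nm,P.round(4).tolist(),"cen",P.mean(0))
    e=[P[(i+1)%4]-P[i] for i in range(4)]
    print([round(np.linalg.norm(x),4) for x in e],[round(np.degrees(np.arctan2(x[1],x[0])),2) for x in e])
cen=np.array([.586,.082])
for yaw in (-.28,):
  R=np.array([[np.cos(yaw),-np.sin(yaw)],[np.sin(yaw),np.cos(yaw)]])
  for n,roi in(("top",(170,150,330,290)),("scene",(200,160,380,320))):
    f=np.load(f"{n}1.npz");c=manip.camera_model(n)
    u,v=np.meshgrid(np.arange(roi[0],roi[2]),np.arange(roi[1],roi[3]));u=u.ravel();v=v.ravel()
    P=world(c,np.c_[u,v],f["d"][v,u]);X=np.c_[(P[:,:2]-cen)@R,P[:,2]]
    for k,(sx,sy) in enumerate([(-1,1),(-1,-1),(1,-1),(1,1)]):
        x=X[:,0]*sx;m=(x>.087)&(x<.14)&(abs(X[:,1]-sy*.065)<.03)&(X[:,2]>.085)
        xx=x[m];zz=X[m,2];p=np.polyfit(xx,zz,1)
        print(n,k+1,m.sum(),"tipx",np.percentile(xx,98).round(3),"slope ang",(np.pi/2+np.arctan(p[0])).round(2),"y",np.percentile(X[m,1],[2,98]).round(3),"z",np.percentile(zz,[3,97]).round(3))
```

```text
lid [[0.6277, -0.0599], [0.4768, -0.0139], [0.5455, 0.2277], [0.6956, 0.1803]] cen [0.58639421 0.08353412]
[np.float64(0.1578), np.float64(0.2512), np.float64(0.1574), np.float64(0.2496)] [np.float64(163.06), np.float64(74.11), np.float64(-17.51), np.float64(-105.79)]
panel [[0.6166, -0.0163], [0.5085, 0.012], [0.5593, 0.1825], [0.665, 0.1531]] cen [0.58734774 0.08282871]
[np.float64(0.1117), np.float64(0.1779), np.float64(0.1097), np.float64(0.1761)] [np.float64(165.32), np.float64(73.41), np.float64(-15.58), np.float64(-105.95)]
top 1 160 tipx 0.117 slope ang 1.77 y [0.044 0.088] z [0.136 0.15 ]
top 2 164 tipx 0.117 slope ang 1.77 y [-0.086 -0.042] z [0.136 0.149]
top 3 172 tipx 0.121 slope ang 1.51 y [-0.086 -0.042] z [0.131 0.142]
top 4 148 tipx 0.113 slope ang 2.14 y [0.044 0.087] z [0.139 0.16 ]
scene 1 240 tipx 0.116 slope ang 1.84 y [0.043 0.088] z [0.139 0.149]
scene 2 199 tipx 0.116 slope ang 1.74 y [-0.086 -0.042] z [0.139 0.148]
scene 3 238 tipx 0.121 slope ang 1.51 y [-0.087 -0.042] z [0.135 0.142]
scene 4 220 tipx 0.114 slope ang 2.14 y [0.044 0.088] z [0.141 0.159]
```

The lid centre is (0.5865, 0.083), the tub yaw is about -0.28, and the lid stands about 7 mm proud. The sizes match (158 x 250 mm). The tool is already nearly aligned: tool x = -tub x and tool y = tub y. I'll close the fingers and travel over.

```bash
cat > where.py <<'E'
from h import *
from scipy.spatial.transform import Rotation as Ro
s=manip.state();w=s["tool_rot"];R=Ro.from_quat([w[1],w[2],w[3],w[0]]).as_matrix()
cen=np.array([.5865,.083]);a=-.28
T=np.array([[np.cos(a),-np.sin(a)],[np.sin(a),np.cos(a)]])
p=s["tool_pos"]
print("t",round(s["time"],2),"tub xyz mm",np.round(1000*np.r_[(p[:2]-cen)@T,p[2]],1),"F tub",np.round(np.r_[s["contact_force"][:2]@T,s["contact_force"][2]],1),"toolyaw",np.round(np.arctan2(R[1,1],R[0,1])-np.pi/2-a,3),"tilt",np.round(R[:,2],3),"g",round(s["gripper_width"],2))
E
python3 -m crank '[{"x":-3.5,"y":-2.5,"turn":-0.02},{"x":-3.8,"y":-2.7},{"x":-3.8,"y":-2.7},{"x":-3.8,"y":-2.7},{"x":-3.8,"y":-2.7}]' 0
python3 -m crank '[{"x":-3.8,"y":-2.7},{"x":-3.8,"y":-2.7},{"x":-3.8,"y":-2.7},{"x":-3.8,"y":-2.7},{"x":-3.8,"y":-2.7}]'; python3 where.py
```

```text
t 0.1 tub xyz mm [-528.4  382.4  198. ] F tub [-0.7 -0.8 -0.5] toolyaw -0.02 tilt [-0.001 -0.002 -1.   ] g 1.0schema error: expected keys x, y, z, turn
schema error: expected keys x, y, z, turn
```

```bash
python3 -m crank '[{"x":-3.8,"y":-2.7,"z":0,"turn":-0.02},{"x":-3.8,"y":-2.7,"z":0,"turn":0},{"x":-3.8,"y":-2.7,"z":0,"turn":0},{"x":-3.8,"y":-2.7,"z":0,"turn":0},{"x":-3.8,"y":-2.7,"z":0,"turn":0}]' 0
python3 -m crank '[{"x":-3.8,"y":-2.7,"z":0,"turn":0},{"x":-3.8,"y":-2.7,"z":0,"turn":0},{"x":-3.8,"y":-2.7,"z":0,"turn":0},{"x":-3.8,"y":-2.7,"z":0,"turn":0},{"x":-3.8,"y":-2.7,"z":0,"turn":0}]'; python3 where.py
```

```text
time: 0.6
tool_pos: [0.3297, 0.4126, 0.1986]
tool_rot: [-0.0, 0.139, 0.99, -0.0]
contact_force: [0.6, 0.6, 0.4]
gripper_width: 0.143
grasp_force: 0.0
time: 1.1
tool_pos: [0.4751, 0.2303, 0.1987]
tool_rot: [-0.0, 0.139, 0.99, -0.0]
contact_force: [-0.8, 0.4, 0.1]
gripper_width: 0.001
grasp_force: 0.0
t 1.1 tub xyz mm [-147.8  110.8  198.7] F tub [-0.9  0.1  0.1] toolyaw 0.0 tilt [-0. -0. -1.] g 0.0
```

```bash
python3 -m crank '[{"x":-3.7,"y":-2.8,"z":0,"turn":0},{"x":-3.7,"y":-2.8,"z":0,"turn":0},{"x":-3.7,"y":-2.8,"z":0,"turn":0},{"x":-3.7,"y":-2.7,"z":1.5,"turn":0},{"x":0,"y":0,"z":2,"turn":0}]'>/dev/null
python3 -m crank '[{"x":0,"y":0,"z":0.5,"turn":0},{"x":0,"y":0,"z":0,"turn":0},{"x":0,"y":0,"z":0,"turn":0}]'; python3 where.py
```

```text
time: 1.9
tool_pos: [0.5859, 0.0853, 0.1597]
tool_rot: [0.0, 0.139, 0.99, 0.0]
contact_force: [-0.5, 0.0, -0.0]
gripper_width: 0.001
grasp_force: 0.0
t 1.9 tub xyz mm [ -1.2   2.1 159.7] F tub [-0.5 -0.1 -0. ] toolyaw 0.001 tilt [ 0.001  0.    -1.   ] g 0.0
```

```bash
for i in 1; do
python3 -m crank '[{"x":0,"y":0,"z":0.3,"turn":0},{"x":0,"y":0,"z":0.3,"turn":0},{"x":0,"y":0,"z":0.2,"turn":0},{"x":0,"y":0,"z":0,"turn":0}]'|grep -E "pos|force"
python3 -m crank '[{"x":0,"y":0,"z":0.1,"turn":0},{"x":0,"y":0,"z":0.1,"turn":0},{"x":0,"y":0,"z":0.1,"turn":0},{"x":0,"y":0,"z":0.1,"turn":0},{"x":0,"y":0,"z":0,"turn":0}]'|grep -E "pos|contact"
done
```

```text
tool_pos: [0.5858, 0.0848, 0.1508]
contact_force: [-0.3, 0.2, 0.2]
grasp_force: 0.0
tool_pos: [0.586, 0.0845, 0.1469]
contact_force: [-0.1, -0.4, 0.4]
```

```bash
python3 -m crank '[{"x":0,"y":0,"z":0.1,"turn":0},{"x":0,"y":0,"z":0.1,"turn":0},{"x":0,"y":0,"z":0.1,"turn":0},{"x":0,"y":0,"z":0.1,"turn":0},{"x":0,"y":0,"z":0,"turn":0}]'|grep -E "pos|contact"
python3 -m crank '[{"x":0,"y":0,"z":0.1,"turn":0},{"x":0,"y":0,"z":0.1,"turn":0},{"x":0,"y":0,"z":0,"turn":0}]'|grep -E "pos|contact"
python3 -m crank '[{"x":0,"y":0,"z":0.1,"turn":0},{"x":0,"y":0,"z":0.05,"turn":0},{"x":0,"y":0,"z":0,"turn":0}]'|grep -E "pos|contact"
```

```text
tool_pos: [0.5859, 0.0845, 0.1428]
contact_force: [-0.4, -0.1, -1.0]
tool_pos: [0.586, 0.0845, 0.1409]
contact_force: [0.3, 0.4, -0.6]
tool_pos: [0.586, 0.0845, 0.1395]
contact_force: [0.3, 0.6, -0.3]
```

```bash
for i in 1; do
python3 -m crank '[{"x":0,"y":0,"z":0.1,"turn":0},{"x":0,"y":0,"z":0,"turn":0}]'|grep -E "pos|contact"
python3 -m crank '[{"x":0,"y":0,"z":0.1,"turn":0},{"x":0,"y":0,"z":0,"turn":0}]'|grep -E "pos|contact"
python3 -m crank '[{"x":0,"y":0,"z":0.1,"turn":0},{"x":0,"y":0,"z":0,"turn":0}]'|grep -E "pos|contact"
done
```

```text
tool_pos: [0.586, 0.0845, 0.1384]
contact_force: [0.3, -0.8, 0.5]
tool_pos: [0.586, 0.0845, 0.1374]
contact_force: [0.6, 0.8, 0.1]
tool_pos: [0.586, 0.0845, 0.1364]
contact_force: [-0.2, 0.8, 0.2]
```

```bash
for i in 1; do
python3 -m crank '[{"x":0,"y":0,"z":0.1,"turn":0},{"x":0,"y":0,"z":0,"turn":0}]'|grep -E "pos|contact"
python3 -m crank '[{"x":0,"y":0,"z":0.1,"turn":0},{"x":0,"y":0,"z":0,"turn":0}]'|grep -E "pos|contact"
done
```

```text
tool_pos: [0.586, 0.0845, 0.1354]
contact_force: [0.4, -0.7, -0.6]
tool_pos: [0.586, 0.0845, 0.1344]
contact_force: [-0.0, -0.2, 0.4]
```

Run:
```python
from h import *
c=manip.camera_model("scene");im,d=manip.grab_frame("scene")
b=cv2.resize(im[150:315,205:385,::-1],(720,660),interpolation=cv2.INTER_CUBIC)[:600]
cv2.imwrite("pics/s3.png",np.clip(b*1.5,0,255).astype(np.uint8))
u,v=np.meshgrid(np.arange(200,380),np.arange(160,320));u=u.ravel();v=v.ravel()
P=world(c,np.c_[u,v],d[v,u])
for s in (-.05,.05):
    q=np.array([.5865,.083])+s*np.array([.276,.961])
    k=np.hypot(*(P[:,:2]-q).T)<.015;print(s,k.sum(),np.median(P[k,2]))
```

```text
-0.05 44 0.1417770784507863
0.05 570 0.28185526239918723
```

View pics/s3.png

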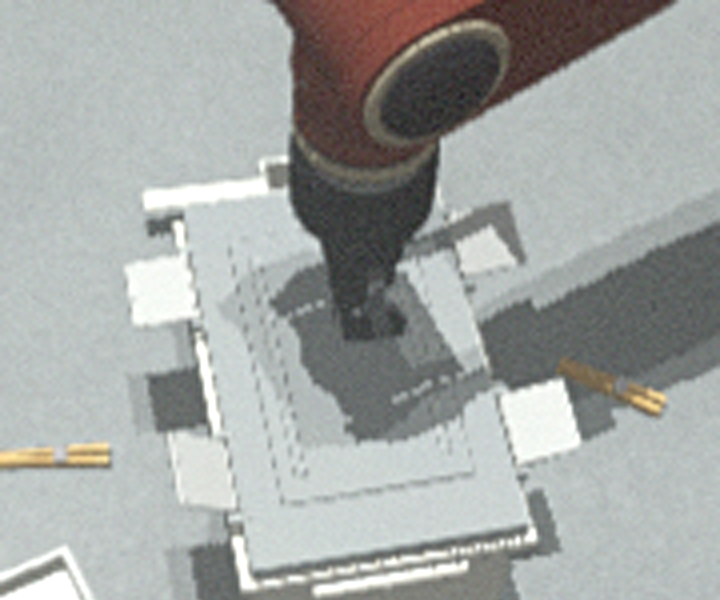

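The fingers are over the middle of the panel, at about (370,330), and the lid hasn't moved. The tip looks close to the surface, so I'll keep feeling downwards.

```bash
for i in 1; do
python3 -m crank '[{"x":0,"y":0,"z":0.1,"turn":0},{"x":0,"y":0,"z":0,"turn":0}]'|grep -E "pos|contact"
python3 -m crank '[{"x":0,"y":0,"z":0.1,"turn":0},{"x":0,"y":0,"z":0,"turn":0}]'|grep -E "pos|contact"
done
python3 - <<'E'
from plant import manip;s=manip.state();print(s["ft_torque"],s["joint_efforts"])
E
```

```text
tool_pos: [0.586, 0.0845, 0.1335]
contact_force: [-1.0, 0.6, 0.2]
tool_pos: [0.586, 0.0845, 0.1324]
contact_force: [-0.1, -0.5, 0.3]
[-0.01321327  0.04042965  0.03479866] [-4.70422223e-03 -3.69290578e+01 -3.58412898e+01 -4.26187717e-04
 -1.21246552e-02 -2.73827288e-05]
```

Run:
```python
from h import *
c=manip.camera_model("wrist");im,d=manip.grab_frame("wrist")
cv2.imwrite("pics/w1.png",im[:,:,::-1]);np.savez("w1.npz",im=im,d=d)
u,v=np.meshgrid(np.arange(0,560,4),np.arange(0,420,4));u=u.ravel();v=v.ravel()
P=world(c,np.c_[u,v],d[v,u])
m=d[v,u]>0
T=np.array([[np.cos(-.28),-np.sin(-.28)],[np.sin(-.28),np.cos(-.28)]])
X=(P[:,:2]-[.5865,.083])@T
for a,b in((0,0),(0,.05),(0,-.05),(.03,0),(-.03,0),(0,.03),(0,-.03)):
    k=m&(np.hypot(X[:,0]-a,X[:,1]-b)<.012);print(a,b,k.sum(),np.percentile(P[k,2],[10,50,90]) if k.any() else "")
print(np.linalg.inv(c["world_to_cam"])[:3].round(3))
```

```text
0 0 327 [0.13866942 0.2010466  0.24160602]
0 0.05 118 [0.13809592 0.13884055 0.13988322]
0 -0.05 113 [0.13784347 0.13870741 0.13967685]
0.03 0 0 
-0.03 0 125 [0.13806912 0.13890628 0.14013525]
0 0.03 366 [0.13844237 0.22042393 0.23521895]
0 -0.03 369 [0.13849971 0.22072207 0.23693103]
[[ 0.275  0.925  0.263  0.52 ]
 [ 0.961 -0.264 -0.075  0.103]
 [-0.     0.273 -0.962  0.306]]
```

View pics/w1.png

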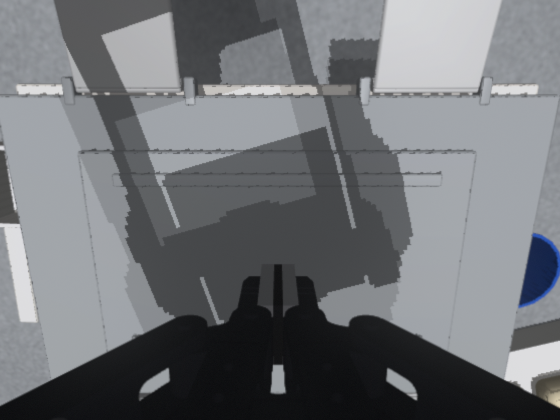

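Run:
```python
from h import *
f=np.load("w1.npz");c=manip.camera_model("wrist")
for v in range(250,345,6):
    uu=np.arange(245,315,6);P=world(c,np.c_[uu,np.full(len(uu),v)],f["d"][v,uu]);print(v,(P[:,2]*1000).round(0).astype(int))
from plant import manip
print(manip.state()["tool_pos"])
v=270;uu=[262,278,295];P=world(c,np.c_[uu,[v]*3],f["d"][v,uu]);print((P*1000).round(1), rays(c,[[278,270]]))
```

```text
250 [139 137 139 138 139 139 139 140 140 139 139 139]
256 [139 139 140 139 138 138 138 139 140 138 139 139]
262 [138 139 139 140 138 138 138 138 139 139 138 140]
268 [139 139 139 172 172 172 171 173 172 138 139 138]
274 [138 137 138 178 177 178 178 178 178 139 139 139]
280 [174 175 175 183 183 182 183 182 183 175 175 175]
286 [178 180 181 188 188 187 188 187 188 179 181 180]
292 [184 185 185 192 192 192 192 194 192 185 185 184]
298 [189 188 189 198 196 197 197 198 196 188 190 190]
304 [193 192 201 200 200 201 200 199 201 194 194 194]
310 [209 208 209 206 206 202 201 206 206 208 209 209]
316 [210 210 210 209 210 201 201 208 210 211 210 210]
322 [213 213 213 213 213 201 201 212 306 212 213 212]
328 [215 215 216 217 213 202 201 217 216 216 215 216]
334 [219 218 219 219 214 202 201 216 217 219 218 219]
340 [222 222 221 221 211 200 201 216 222 223 222 222]
[0.58600116 0.08455872 0.13249085]
[[574.   81.4 174.2]
 [575.7  87.3 174.2]
 [592.9  91.1 139. ]] [[0.00112032 0.13924511]]
```

Run:
```python
from h import *
c=manip.camera_model("scene");im,d=manip.grab_frame("scene")
for v in range(222,242,2):
    uu=np.arange(286,308,3);P=world(c,np.c_[uu,np.full(len(uu),v)],d[v,uu]);print(v,(P[:,2]*1000).round(0).astype(int),(P[3]*1000).round())
s=manip.state();print(s["gripper_width"],s["tool_pos"],s["joint_pos"])
```

```text
222 [141 237 233 269 271 141 144 140] [604. 120. 269.]
224 [141 220 223 224 267 143 140 143] [591.  99. 224.]
226 [144 214 221 221 263 265 140 145] [592. 101. 221.]
228 [141 195 235 254 265 262 263 145] [605. 124. 254.]
230 [140 187 243 262 261 261 260 145] [610. 133. 262.]
232 [139 179 233 258 258 260 258 142] [612. 135. 258.]
234 [141 168 180 256 254 253 141 142] [613. 138. 256.]
236 [140 144 142 138 141 141 139 140] [577.  80. 138.]
238 [145 145 140 144 142 144 141 141] [581.  88. 144.]
240 [138 141 143 137 141 144 142 140] [582.  89. 137.]
0.001598596658674506 [0.58604579 0.08453735 0.13253388] [ 1.76220923e-02  2.50014201e-02  1.75457347e+00 -8.51375914e-06
  1.36213223e+00 -1.27339948e+00]
```

Both cameras put the real fingertip at about z = 0.17, well above the reported TCP (0.1325), with the panel at 0.139. That explains the lack of contact, so the fingertip is the reference rather than the stated TCP. I'll descend further by feel; the lid's 5+ mm of travel gives some cushion.

```bash
for i in 1; do
python3 -m crank '[{"x":0,"y":0,"z":0.1,"turn":0},{"x":0,"y":0,"z":0.1,"turn":0},{"x":0,"y":0,"z":0.1,"turn":0},{"x":0,"y":0,"z":0.1,"turn":0},{"x":0,"y":0,"z":0.1,"turn":0}]'|grep -E "contact"
python3 -m crank '[{"x":0,"y":0,"z":0,"turn":0}]'|grep -E "pos|contact"
done
python3 - <<'E'
from h import *
c=manip.camera_model("wrist");im,d=manip.grab_frame("wrist")
print(manip.state()["tool_pos"])
for v in range(256,300,4):
    uu=np.arange(257,305,6);P=world(c,np.c_[uu,np.full(len(uu),v)],d[v,uu]);print(v,(P[:,2]*1000).round(0).astype(int))
E
```

```text
contact_force: [1.0, -0.9, -0.3]
tool_pos: [0.5859, 0.0845, 0.1273]
contact_force: [0.5, 0.7, -0.0]
[0.58599931 0.08454105 0.12747238]
256 [139 138 139 138 139 138 301 137]
260 [138 139 139 138 139 140 138 138]
264 [139 164 163 163 163 163 163 138]
268 [138 166 166 167 166 167 166 138]
272 [139 171 170 170 171 170 171 139]
276 [166 175 174 175 175 174 174 166]
280 [170 177 178 178 179 178 178 169]
284 [173 180 181 181 181 181 181 174]
288 [175 184 185 185 184 184 184 176]
292 [179 187 187 188 187 188 188 179]
296 [183 190 190 189 190 189 189 183]
```

```bash
for i in 1; do
python3 -m crank '[{"x":0,"y":0,"z":0.4,"turn":0},{"x":0,"y":0,"z":0.4,"turn":0},{"x":0,"y":0,"z":0.4,"turn":0},{"x":0,"y":0,"z":0.3,"turn":0},{"x":0,"y":0,"z":0,"turn":0}]'|grep -E "pos|contact"
python3 -m crank '[{"x":0,"y":0,"z":0.1,"turn":0},{"x":0,"y":0,"z":0.1,"turn":0},{"x":0,"y":0,"z":0.1,"turn":0},{"x":0,"y":0,"z":0,"turn":0}]'|grep -E "pos|contact"
done
```

```text
tool_pos: [0.5855, 0.0845, 0.1117]
contact_force: [0.2, 0.4, 0.3]
tool_pos: [0.5861, 0.0845, 0.1096]
contact_force: [-0.7, -0.1, -0.3]
```

```bash
for i in 1; do
python3 -m crank '[{"x":0,"y":0,"z":0.1,"turn":0},{"x":0,"y":0,"z":0.1,"turn":0},{"x":0,"y":0,"z":0,"turn":0}]'|grep -E "pos|contact"
python3 -m crank '[{"x":0,"y":0,"z":0.1,"turn":0},{"x":0,"y":0,"z":0.1,"turn":0},{"x":0,"y":0,"z":0,"turn":0}]'|grep -E "pos|contact"
done
```

```text
tool_pos: [0.586, 0.0845, 0.1075]
contact_force: [-0.7, -0.7, 0.9]
tool_pos: [0.5862, 0.0845, 0.1064]
contact_force: [-2.2, -0.3, 4.4]
```

Contact came at a reported TCP of about 0.107, so the fingertip is about 32 mm behind the reported TCP. Now pressing.

```bash
for i in 1; do
python3 -m crank '[{"x":0,"y":0,"z":0.1,"turn":0},{"x":0,"y":0,"z":0.05,"turn":0},{"x":0,"y":0,"z":0,"turn":0}]'|grep -E "pos|contact"
python3 -m crank '[{"x":0,"y":0,"z":0.1,"turn":0},{"x":0,"y":0,"z":0,"turn":0}]'|grep -E "pos|contact"
python3 -m crank '[{"x":0,"y":0,"z":0.1,"turn":0},{"x":0,"y":0,"z":0,"turn":0}]'|grep -E "pos|contact"
python3 -m crank '[{"x":0,"y":0,"z":0.1,"turn":0},{"x":0,"y":0,"z":0,"turn":0}]'|grep -E "pos|contact"
done
```

```text
tool_pos: [0.5862, 0.0846, 0.1058]
contact_force: [-5.0, -0.4, 9.0]
tool_pos: [0.5862, 0.0845, 0.1049]
contact_force: [-4.4, -0.1, 7.8]
tool_pos: [0.5862, 0.0846, 0.1039]
contact_force: [-4.9, -0.7, 8.3]
tool_pos: [0.5862, 0.0846, 0.1029]
contact_force: [-5.3, -1.0, 9.1]
```

```bash
for i in 1; do
python3 -m crank '[{"x":0,"y":0,"z":0.1,"turn":0},{"x":0,"y":0,"z":0,"turn":0}]'|grep -E "pos|contact"
python3 -m crank '[{"x":0,"y":0,"z":0.1,"turn":0},{"x":0,"y":0,"z":0,"turn":0}]'|grep -E "pos|contact"
python3 -m crank '[{"x":0,"y":0,"z":0.1,"turn":0},{"x":0,"y":0,"z":0,"turn":0}]'|grep -E "pos|contact"
done
```

```text
tool_pos: [0.5862, 0.0845, 0.1019]
contact_force: [-5.2, -0.0, 8.3]
tool_pos: [0.5863, 0.0845, 0.1009]
contact_force: [-5.6, 0.5, 9.0]
tool_pos: [0.5862, 0.0845, 0.0998]
contact_force: [-5.3, 0.2, 9.2]
```

```bash
for i in 1; do
python3 -m crank '[{"x":0,"y":0,"z":0.07,"turn":0},{"x":0,"y":0,"z":0,"turn":0}]'|grep -E "pos|contact"
python3 -m crank '[{"x":0,"y":0,"z":0.07,"turn":0},{"x":0,"y":0,"z":0,"turn":0}]'|grep -E "pos|contact"
done
```

```text
tool_pos: [0.5862, 0.0845, 0.0992]
contact_force: [-4.4, 0.2, 8.3]
tool_pos: [0.5862, 0.0845, 0.0988]
contact_force: [-5.5, 0.7, 9.9]
```

```bash
for i in 1; do
python3 -m crank '[{"x":0,"y":0,"z":0.07,"turn":0},{"x":0,"y":0,"z":0,"turn":0}]'|grep -E "pos|contact"
python3 -m crank '[{"x":0,"y":0,"z":0.05,"turn":0},{"x":0,"y":0,"z":0,"turn":0}]'|grep -E "pos|contact"
done
```

```text
tool_pos: [0.5862, 0.0846, 0.0984]
contact_force: [-6.8, -0.3, 12.1]
tool_pos: [0.5863, 0.0845, 0.0982]
contact_force: [-7.3, -0.4, 12.9]
```

```bash
for i in 1; do
python3 -m crank '[{"x":0,"y":0,"z":0.06,"turn":0},{"x":0,"y":0,"z":0,"turn":0}]'|grep -E "pos|contact"
python3 -m crank '[{"x":0,"y":0,"z":0.05,"turn":0},{"x":0,"y":0,"z":0,"turn":0}]'|grep -E "pos|contact"
python3 -m crank '[{"x":0,"y":0,"z":-0.6,"turn":0},{"x":0,"y":0,"z":-1,"turn":0},{"x":0,"y":0,"z":-2,"turn":0},{"x":0,"y":0,"z":0,"turn":0}]'
done;python3 where.py
python3 - <<'E'
from h import *
c=manip.camera_model("wrist");im,d=manip.grab_frame("wrist")
u,v=np.meshgrid(np.arange(0,560,3),np.arange(0,420,3));u=u.ravel();v=v.ravel()
P=world(c,np.c_[u,v],d[v,u]);T=np.array([[np.cos(-.28),-np.sin(-.28)],[np.sin(-.28),np.cos(-.28)]])
X=(P[:,:2]-[.5865,.083])@T
for b in(.06,-.06):
    k=(d[v,u]>0)&(np.hypot(X[:,0],X[:,1]-b)<.02);print(b,k.sum(),np.percentile(P[k,2],[10,50,90]))
cv2.imwrite("pics/w2.png",im[:,:,::-1]);np.savez("w2.npz",im=im,d=d)
for w in range(240,276,3):
    uu=np.arange(220,340,10);Q=world(c,np.c_[uu,np.full(len(uu),w)],d[w,uu]);print(w,(Q[:,2]*1000).round(0).astype(int))
E
```

```text
tool_pos: [0.5863, 0.0845, 0.0979]
contact_force: [-7.5, -0.9, 13.7]
tool_pos: [0.5863, 0.0846, 0.0977]
contact_force: [-8.9, -0.6, 15.0]
time: 10.7
tool_pos: [0.5882, 0.0846, 0.1335]
tool_rot: [0.003, 0.139, 0.99, 0.0]
contact_force: [0.5, -1.3, 0.2]
gripper_width: 0.001
grasp_force: 0.0
t 10.7 tub xyz mm [  1.2   2.  133.5] F tub [ 0.9 -1.1  0.2] toolyaw 0.0 tilt [ 0.006  0.    -1.   ] g 0.0
0.06 885 [0.13143932 0.13261421 0.2456215 ]
-0.06 762 [0.1313704  0.13232415 0.24474741]
240 [132 132 132 131 133 133 132 132 131 132 133 132]
243 [132 132 131 133 131 133 132 131 132 133 133 134]
246 [132 131 133 133 132 132 132 132 132 132 131 133]
249 [132 132 132 133 132 131 132 132 132 132 132 133]
252 [132 132 132 132 132 131 132 132 133 132 132 132]
255 [134 131 132 132 131 132 132 131 131 131 132 133]
258 [132 132 132 130 132 133 131 133 131 132 134 131]
261 [132 132 132 132 132 132 132 131 132 133 132 131]
264 [131 132 134 132 131 169 169 170 132 132 132 133]
267 [132 132 131 131 132 172 172 171 133 132 132 131]
270 [133 132 131 133 133 174 174 175 132 132 131 133]
273 [131 132 132 133 132 178 177 178 132 132 132 132]
```

View pics/w2.png

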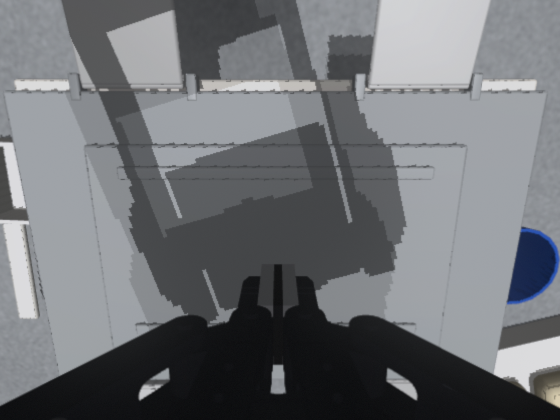

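The lid is home: the panel now reads 0.1325, against 0.139 before. Next is clip 1. I'll go to tub (-112, 65) and fold it down with a vertical push to tip height 0.097, which is a reported TCP of about 0.065.

```bash
python3 -m crank '[{"x":3.8,"y":2.1,"z":0,"turn":0},{"x":3.8,"y":2.1,"z":0,"turn":0},{"x":3.7,"y":2.1,"z":0,"turn":0},{"x":0,"y":0,"z":0,"turn":0}]'>/dev/null;python3 where.py
python3 -m crank '[{"x":0,"y":0,"z":1,"turn":0},{"x":0,"y":0,"z":0.8,"turn":0},{"x":0,"y":0,"z":0.6,"turn":0},{"x":0,"y":0,"z":0.5,"turn":0},{"x":0,"y":0,"z":0.5,"turn":0}]'>/dev/null;python3 where.py
python3 -m crank '[{"x":0,"y":0,"z":0.4,"turn":0},{"x":0,"y":0,"z":0.4,"turn":0},{"x":0,"y":0,"z":0,"turn":0}]'>/dev/null;python3 where.py
```

```text
t 11.15 tub xyz mm [-118.1   65.7  128.5] F tub [ 0.6 -0.3 -0.2] toolyaw 0.004 tilt [-0.003  0.001 -1.   ] g -0.0
t 11.65 tub xyz mm [-113.5   63.8   95.6] F tub [-0.6  0.   1.1] toolyaw -0.001 tilt [-0.001 -0.    -1.   ] g 0.0
t 11.95 tub xyz mm [-114.1   64.2   87.8] F tub [ 0.  -0.  -0.7] toolyaw 0.0 tilt [-0.001 -0.    -1.   ] g -0.0
```

```bash
python3 -m crank '[{"x":-0.1,"y":0,"z":0.4,"turn":0},{"x":-0.1,"y":0,"z":0.4,"turn":0},{"x":0,"y":0,"z":0.4,"turn":0},{"x":0,"y":0,"z":0.4,"turn":0},{"x":0,"y":0,"z":0.3,"turn":0}]'>/dev/null;python3 where.py
python3 -m crank '[{"x":0,"y":0,"z":0.3,"turn":0},{"x":0,"y":0,"z":0,"turn":0}]'>/dev/null;python3 where.py
```

```text
t 12.45 tub xyz mm [-112.1   64.3   68.8] F tub [ 0.3 -0.3  1. ] toolyaw 0.0 tilt [-0.001 -0.    -1.   ] g -0.0
t 12.65 tub xyz mm [-112.2   64.1   65.7] F tub [ 0.8 -0.   0.3] toolyaw 0.0 tilt [-0.001 -0.    -1.   ] g 0.0
```

Now inward in 1–2 mm steps, with a slight downward component.

```bash
python3 -m crank '[{"x":-0.15,"y":0,"z":0,"turn":0},{"x":-0.15,"y":0,"z":0,"turn":0},{"x":0,"y":0,"z":0,"turn":0}]'>/dev/null;python3 where.py
python3 -m crank '[{"x":-0.1,"y":0,"z":0.02,"turn":0},{"x":-0.1,"y":0,"z":0.02,"turn":0},{"x":0,"y":0,"z":0,"turn":0}]'>/dev/null;python3 where.py
python3 -m crank '[{"x":-0.1,"y":0,"z":0.02,"turn":0},{"x":-0.1,"y":0,"z":0.02,"turn":0},{"x":0,"y":0,"z":0,"turn":0}]'>/dev/null;python3 where.py
```

```text
t 12.95 tub xyz mm [-108.5   64.4   66.6] F tub [ 0.3 -0.2 -0.4] toolyaw 0.0 tilt [ 0.  0. -1.] g -0.0
t 13.25 tub xyz mm [-106.7   64.4   66. ] F tub [-0.2  0.5 -0. ] toolyaw 0.0 tilt [ 0. -0. -1.] g 0.0
t 13.55 tub xyz mm [-104.9   64.3   65.5] F tub [-0.6  1.  -0.2] toolyaw 0.0 tilt [-0.  0. -1.] g -0.0
```

```bash
python3 -m crank '[{"x":-0.1,"y":0,"z":0.02,"turn":0},{"x":0,"y":0,"z":0,"turn":0}]'>/dev/null;python3 where.py
python3 -m crank '[{"x":-0.1,"y":0,"z":0.02,"turn":0},{"x":0,"y":0,"z":0,"turn":0}]'>/dev/null;python3 where.py
python3 -m crank '[{"x":-0.1,"y":0,"z":0.02,"turn":0},{"x":0,"y":0,"z":0,"turn":0}]'>/dev/null;python3 where.py
```

```text
t 13.75 tub xyz mm [-104.5   64.3   65.3] F tub [-3.9  1.2  0.9] toolyaw 0.0 tilt [-0.002  0.    -1.   ] g -0.0
t 13.95 tub xyz mm [-104.1   64.3   65.1] F tub [-6.  -0.3  2.6] toolyaw 0.0 tilt [-0.003  0.    -1.   ] g 0.0
t 14.15 tub xyz mm [-103.7   64.3   64.8] F tub [-9.   0.4  4.5] toolyaw 0.0 tilt [-0.005  0.001 -1.   ] g 0.0
```

```bash
python3 -m crank '[{"x":-0.1,"y":0,"z":0.02,"turn":0},{"x":0,"y":0,"z":0,"turn":0}]'>/dev/null;python3 where.py
python3 -m crank '[{"x":-0.1,"y":0,"z":0.01,"turn":0},{"x":0,"y":0,"z":0,"turn":0}]'>/dev/null;python3 where.py
```

```text
t 14.35 tub xyz mm [-103.1   64.3   64.5] F tub [-9.5  0.   4.9] toolyaw 0.0 tilt [-0.005  0.001 -1.   ] g 0.0
t 14.55 tub xyz mm [-102.9   64.3   64.4] F tub [-12.   -0.7   7.1] toolyaw 0.0 tilt [-0.007  0.001 -1.   ] g 0.0
```

```bash
python3 -m crank '[{"x":-0.1,"y":0,"z":0.01,"turn":0},{"x":0,"y":0,"z":0,"turn":0}]'>/dev/null;python3 where.py
python3 -m crank '[{"x":-0.08,"y":0,"z":0.01,"turn":0},{"x":0,"y":0,"z":0,"turn":0}]'>/dev/null;python3 where.py
```

```text
t 14.75 tub xyz mm [-102.    64.3   64.1] F tub [-11.9  -1.1   5.6] toolyaw 0.0 tilt [-0.007  0.001 -1.   ] g 0.0
t 14.95 tub xyz mm [-100.8   64.3   63.7] F tub [-9.3  0.5  3.6] toolyaw 0.0 tilt [-0.006  0.001 -1.   ] g 0.0
```

```bash
python3 -m crank '[{"x":-0.08,"y":0,"z":0,"turn":0},{"x":0,"y":0,"z":0,"turn":0}]'>/dev/null;python3 where.py
python3 -m crank '[{"x":-0.08,"y":0,"z":0,"turn":0},{"x":0,"y":0,"z":0,"turn":0}]'>/dev/null;python3 where.py
```

```text
t 15.15 tub xyz mm [-98.8  64.3  63.6] F tub [-7.1  0.8  0.2] toolyaw 0.0 tilt [-0.003  0.001 -1.   ] g 0.0
t 15.35 tub xyz mm [-98.9  64.3  63.5] F tub [-9.5  1.   2.1] toolyaw 0.0 tilt [-0.006  0.001 -1.   ] g 0.0
```

Clip 1 has snapped: the push fell away and then met the hard stop at -98.8. Now backing off and crossing to clip 3, the diagonal one.

```bash
python3 -m crank '[{"x":0.6,"y":0,"z":0,"turn":0},{"x":0.8,"y":0,"z":0,"turn":0},{"x":0,"y":0,"z":-3,"turn":0},{"x":0,"y":0,"z":-4,"turn":0},{"x":0,"y":0,"z":0,"turn":0}]'>/dev/null;python3 where.py
python3 -m crank '[{"x":-4.2,"y":-2.3,"z":0,"turn":0},{"x":-4.2,"y":-2.3,"z":0,"turn":0},{"x":-4.2,"y":-2.3,"z":0,"turn":0},{"x":-4.2,"y":-2.3,"z":0,"turn":0},{"x":-4.2,"y":-2.3,"z":0,"turn":0}]'>/dev/null
python3 -m crank '[{"x":0,"y":0,"z":0,"turn":0},{"x":0,"y":0,"z":0,"turn":0}]'>/dev/null;python3 where.py
```

```text
t 15.85 tub xyz mm [-106.5   66.3  141.6] F tub [-0.2 -0.4  0.8] toolyaw 0.0 tilt [ 0.013  0.002 -1.   ] g 0.0
t 16.55 tub xyz mm [100.1 -51.4 133.8] F tub [0.2 0.9 0.4] toolyaw -0.002 tilt [-0.001  0.    -1.   ] g 0.0
```

```bash
python3 -m crank '[{"x":-1.3,"y":-1.3,"z":0,"turn":0},{"x":0,"y":0,"z":1,"turn":0},{"x":0,"y":0,"z":0.6,"turn":0},{"x":0,"y":0,"z":0.6,"turn":0},{"x":0,"y":0,"z":0.5,"turn":0}]'>/dev/null;python3 where.py
python3 -m crank '[{"x":0,"y":0,"z":0.5,"turn":0},{"x":0,"y":0,"z":0.5,"turn":0},{"x":0,"y":0,"z":0.5,"turn":0},{"x":0,"y":0,"z":0.5,"turn":0},{"x":0,"y":0,"z":0,"turn":0}]'>/dev/null;python3 where.py
```

```text
t 17.05 tub xyz mm [111.7 -63.2 106.4] F tub [ 0.2 -0.1 -0.6] toolyaw 0.001 tilt [-0.001  0.    -1.   ] g -0.0
t 17.55 tub xyz mm [112.1 -63.7  86.5] F tub [0.5 0.2 0.3] toolyaw 0.0 tilt [-0.001  0.    -1.   ] g 0.0
```

```bash
python3 -m crank '[{"x":0,"y":0,"z":0.4,"turn":0},{"x":0,"y":0,"z":0.4,"turn":0},{"x":0,"y":0,"z":0.4,"turn":0},{"x":0,"y":0,"z":0.4,"turn":0},{"x":0,"y":0,"z":0,"turn":0}]'>/dev/null;python3 where.py
```

```text
t 18.05 tub xyz mm [112.  -63.7  70.5] F tub [0.3 0.1 0.5] toolyaw 0.0 tilt [-0.001  0.    -1.   ] g -0.0
```

```bash
python3 -m crank '[{"x":0,"y":0,"z":0.3,"turn":0},{"x":0,"y":0,"z":0.25,"turn":0},{"x":0.15,"y":0,"z":0,"turn":0},{"x":0.15,"y":0,"z":0,"turn":0},{"x":0,"y":0,"z":0,"turn":0}]'>/dev/null;python3 where.py
python3 -m crank '[{"x":0.15,"y":0,"z":0.02,"turn":0},{"x":0.15,"y":0,"z":0.02,"turn":0},{"x":0,"y":0,"z":0,"turn":0}]'>/dev/null;python3 where.py
python3 -m crank '[{"x":0.1,"y":0,"z":0.02,"turn":0},{"x":0,"y":0,"z":0,"turn":0}]'>/dev/null;python3 where.py
python3 -m crank '[{"x":0.1,"y":0,"z":0.02,"turn":0},{"x":0,"y":0,"z":0,"turn":0}]'>/dev/null;python3 where.py
```

```text
t 18.55 tub xyz mm [109.4 -63.6  66.1] F tub [0.2 0.1 0.3] toolyaw 0.0 tilt [-0.  0. -1.] g 0.0
t 18.85 tub xyz mm [106.4 -63.6  65.6] F tub [ 0.5 -0.5  0.3] toolyaw 0.0 tilt [-0.  0. -1.] g -0.0
t 19.05 tub xyz mm [105.7 -63.6  65.5] F tub [ 1.4  0.  -0.4] toolyaw 0.0 tilt [ 0. -0. -1.] g -0.0
t 19.25 tub xyz mm [105.4 -63.6  65.4] F tub [ 3.5 -0.  -2.4] toolyaw 0.0 tilt [ 0.002 -0.    -1.   ] g -0.0
```

```bash
python3 -m crank '[{"x":0.1,"y":0,"z":0.06,"turn":0},{"x":0,"y":0,"z":0,"turn":0}]'>/dev/null;python3 where.py
python3 -m crank '[{"x":0.1,"y":0,"z":0.06,"turn":0},{"x":0,"y":0,"z":0,"turn":0}]'>/dev/null;python3 where.py
python3 -m crank '[{"x":0.1,"y":0,"z":0.06,"turn":0},{"x":0,"y":0,"z":0,"turn":0}]'>/dev/null;python3 where.py
```

```text
t 19.45 tub xyz mm [105.  -63.6  65.3] F tub [ 6.3  0.4 -1.4] toolyaw 0.0 tilt [ 0.004 -0.001 -1.   ] g 0.0
t 19.65 tub xyz mm [104.8 -63.6  65.2] F tub [ 6.9  0.6 -1.8] toolyaw 0.0 tilt [ 0.005 -0.001 -1.   ] g 0.0
t 19.85 tub xyz mm [104.4 -63.6  65. ] F tub [ 8.4 -0.8 -1.7] toolyaw -0.0 tilt [ 0.007 -0.001 -1.   ] g -0.0
```

```bash
python3 -m crank '[{"x":0.1,"y":0,"z":0.08,"turn":0},{"x":0,"y":0,"z":0,"turn":0}]'>/dev/null;python3 where.py
python3 -m crank '[{"x":0.1,"y":0,"z":0.06,"turn":0},{"x":0,"y":0,"z":0,"turn":0}]'>/dev/null;python3 where.py
python3 -m crank '[{"x":0.1,"y":0,"z":0.06,"turn":0},{"x":0,"y":0,"z":0,"turn":0}]'>/dev/null;python3 where.py
```

```text
t 20.05 tub xyz mm [104.  -63.6  64.8] F tub [9.2 0.2 0.8] toolyaw -0.0 tilt [ 0.008 -0.002 -1.   ] g -0.0
t 20.25 tub xyz mm [102.8 -63.6  64.3] F tub [ 7.3 -1.7  1.3] toolyaw -0.0 tilt [ 0.008 -0.002 -1.   ] g 0.0
t 20.45 tub xyz mm [100.2 -63.6  63.2] F tub [ 5.1 -0.6  2.6] toolyaw 0.0 tilt [ 0.004 -0.001 -1.   ] g 0.0
```

Clip 3 gave way, moving from 104 to 100.2. I'll confirm it against the stop.

```bash
python3 where.py
python3 -m crank '[{"x":0.08,"y":0,"z":0,"turn":0},{"x":0,"y":0,"z":0,"turn":0}]'>/dev/null;python3 where.py
python3 -m crank '[{"x":0.08,"y":0,"z":0,"turn":0},{"x":0,"y":0,"z":0,"turn":0}]'>/dev/null;python3 where.py
```

```text
t 20.45 tub xyz mm [100.2 -63.6  63.2] F tub [ 5.1 -0.6  2.6] toolyaw 0.0 tilt [ 0.004 -0.001 -1.   ] g 0.0
t 20.65 tub xyz mm [100.3 -63.6  63.2] F tub [ 8.1 -0.4  2. ] toolyaw 0.0 tilt [ 0.006 -0.001 -1.   ] g 0.0
t 20.85 tub xyz mm [100.4 -63.6  63.3] F tub [11.5 -0.   0.3] toolyaw -0.0 tilt [ 0.008 -0.002 -1.   ] g 0.0
```

Clip 3 is at its hard stop (100.3). Next is clip 4, then clip 2 diagonally opposite it.

```bash
python3 -m crank '[{"x":-0.6,"y":0,"z":0,"turn":0},{"x":-0.8,"y":0,"z":0,"turn":0},{"x":0,"y":0,"z":-3,"turn":0},{"x":0,"y":0,"z":-4,"turn":0},{"x":0,"y":0,"z":0,"turn":0}]'>/dev/null;python3 where.py
python3 -m crank '[{"x":0,"y":4.2,"z":0,"turn":0},{"x":0,"y":4.2,"z":0,"turn":0},{"x":0,"y":4.2,"z":0,"turn":0},{"x":0,"y":0,"z":0,"turn":0},{"x":0,"y":0,"z":0,"turn":0}]'>/dev/null;python3 where.py
```

```text
t 21.35 tub xyz mm [114.4 -63.  138. ] F tub [ 1.5 -0.4  0.8] toolyaw 0.0 tilt [ 0.009 -0.001 -1.   ] g 0.0
t 21.85 tub xyz mm [109.9  63.  129.8] F tub [ 0.8 -0.  -0.1] toolyaw 0.002 tilt [-0.003 -0.001 -1.   ] g -0.0
```

```bash
python3 -m crank '[{"x":-0.3,"y":0,"z":0.6,"turn":0},{"x":0,"y":0,"z":0.6,"turn":0},{"x":0,"y":0,"z":0.6,"turn":0},{"x":0,"y":0,"z":0.5,"turn":0},{"x":0,"y":0,"z":0,"turn":0}]'>/dev/null;python3 where.py
python3 -m crank '[{"x":0,"y":0,"z":0.5,"turn":0},{"x":0,"y":0,"z":0.5,"turn":0},{"x":0,"y":0,"z":0.5,"turn":0},{"x":0,"y":0,"z":0.5,"turn":0},{"x":0,"y":0,"z":0,"turn":0}]'>/dev/null;python3 where.py
python3 -m crank '[{"x":0,"y":0,"z":0.5,"turn":0},{"x":0,"y":0,"z":0.5,"turn":0},{"x":0,"y":0,"z":0.5,"turn":0},{"x":0,"y":0,"z":0.4,"turn":0},{"x":0,"y":0,"z":0,"turn":0}]'>/dev/null;python3 where.py
```

```text
t 22.35 tub xyz mm [113.2  61.6 106.8] F tub [0.  0.3 0.3] toolyaw -0.001 tilt [-0.003 -0.    -1.   ] g 0.0
t 22.85 tub xyz mm [113.2  62.2  87. ] F tub [ 0.2 -0.4 -0.2] toolyaw 0.0 tilt [-0.002 -0.    -1.   ] g -0.0
t 23.35 tub xyz mm [113.3  62.2  68.2] F tub [ 0.   0.5 -0. ] toolyaw 0.0 tilt [-0.002 -0.    -1.   ] g -0.0
```

```bash
python3 -m crank '[{"x":0.15,"y":0,"z":0.2,"turn":0},{"x":0.15,"y":0,"z":0.1,"turn":0},{"x":0.15,"y":0,"z":0,"turn":0},{"x":0.15,"y":0,"z":0,"turn":0},{"x":0,"y":0,"z":0,"turn":0}]'>/dev/null;python3 where.py
python3 -m crank '[{"x":0.1,"y":0,"z":0.06,"turn":0},{"x":0.1,"y":0,"z":0.06,"turn":0},{"x":0,"y":0,"z":0,"turn":0}]'>/dev/null;python3 where.py
python3 -m crank '[{"x":0.1,"y":0,"z":0.06,"turn":0},{"x":0,"y":0,"z":0,"turn":0}]'>/dev/null;python3 where.py
python3 -m crank '[{"x":0.1,"y":0,"z":0.06,"turn":0},{"x":0,"y":0,"z":0,"turn":0}]'>/dev/null;python3 where.py
```

```text
t 23.85 tub xyz mm [107.8  62.4  66.6] F tub [-1.1 -0.2  0.1] toolyaw 0.0 tilt [ 0.  0. -1.] g 0.0
t 24.15 tub xyz mm [105.8  62.4  65.2] F tub [ 0.4 -1.1  1.1] toolyaw 0.0 tilt [-0.  0. -1.] g 0.0
t 24.35 tub xyz mm [105.5  62.4  65. ] F tub [ 1.5 -0.3  0.9] toolyaw 0.0 tilt [ 0.001 -0.    -1.   ] g -0.0
t 24.55 tub xyz mm [105.1  62.4  64.9] F tub [3.  0.  1.8] toolyaw 0.0 tilt [ 0.003 -0.    -1.   ] g -0.0
```

```bash
python3 -m crank '[{"x":0.1,"y":0,"z":0.05,"turn":0},{"x":0,"y":0,"z":0,"turn":0}]'>/dev/null;python3 where.py
python3 -m crank '[{"x":0.1,"y":0,"z":0.05,"turn":0},{"x":0,"y":0,"z":0,"turn":0}]'>/dev/null;python3 where.py
python3 -m crank '[{"x":0.1,"y":0,"z":0.05,"turn":0},{"x":0,"y":0,"z":0,"turn":0}]'>/dev/null;python3 where.py
python3 -m crank '[{"x":0.1,"y":0,"z":0.05,"turn":0},{"x":0,"y":0,"z":0,"turn":0}]'>/dev/null;python3 where.py
```

```text
t 24.75 tub xyz mm [104.4  62.4  64.5] F tub [ 4.8 -0.6  2.1] toolyaw 0.0 tilt [ 0.003 -0.    -1.   ] g -0.0
t 24.95 tub xyz mm [104.3  62.5  64.5] F tub [7.7 0.4 2.4] toolyaw -0.0 tilt [ 0.006 -0.001 -1.   ] g 0.0
t 25.15 tub xyz mm [103.3  62.5  64.1] F tub [ 6.7 -0.5  2.4] toolyaw -0.0 tilt [ 0.006 -0.001 -1.   ] g -0.0
t 25.35 tub xyz mm [102.1  62.4  63.7] F tub [5.9 0.6 3. ] toolyaw -0.0 tilt [ 0.005 -0.001 -1.   ] g -0.0
```

```bash
python3 -m crank '[{"x":0.1,"y":0,"z":0.03,"turn":0},{"x":0,"y":0,"z":0,"turn":0}]'>/dev/null;python3 where.py
python3 -m crank '[{"x":0.08,"y":0,"z":0,"turn":0},{"x":0,"y":0,"z":0,"turn":0}]'>/dev/null;python3 where.py
python3 -m crank '[{"x":0.08,"y":0,"z":0,"turn":0},{"x":0,"y":0,"z":0,"turn":0}]'>/dev/null;python3 where.py
```

```text
t 25.55 tub xyz mm [100.2  62.5  62.9] F tub [5.7 0.1 3.3] toolyaw 0.0 tilt [ 0.003 -0.    -1.   ] g 0.0
t 25.75 tub xyz mm [100.3  62.5  63. ] F tub [ 8.5 -0.6  1.6] toolyaw 0.0 tilt [ 0.005 -0.001 -1.   ] g 0.0
t 25.95 tub xyz mm [100.3  62.6  63. ] F tub [10.9  0.6  0.8] toolyaw -0.0 tilt [ 0.007 -0.001 -1.   ] g 0.0
```

Clip 4 is at its hard stop too. Now clip 2, diagonally across.

```bash
python3 -m crank '[{"x":-0.6,"y":0,"z":0,"turn":0},{"x":-0.8,"y":0,"z":0,"turn":0},{"x":0,"y":0,"z":-3,"turn":0},{"x":0,"y":0,"z":-4,"turn":0},{"x":0,"y":0,"z":0,"turn":0}]'>/dev/null;python3 where.py
python3 -m crank '[{"x":4.3,"y":-2.45,"z":0,"turn":0},{"x":4.3,"y":-2.45,"z":0,"turn":0},{"x":4.3,"y":-2.45,"z":0,"turn":0},{"x":4.3,"y":-2.45,"z":0,"turn":0},{"x":4.3,"y":-2.45,"z":0,"turn":0}]'>/dev/null
python3 -m crank '[{"x":0,"y":0,"z":0,"turn":0},{"x":0,"y":0,"z":0,"turn":0}]'>/dev/null;python3 where.py
```

```text
t 26.45 tub xyz mm [114.3  63.7 138.2] F tub [ 0.1 -0.6  1.8] toolyaw 0.0 tilt [ 0.008  0.001 -1.   ] g 0.0
t 27.15 tub xyz mm [-105.2  -60.5  130.7] F tub [0.7 0.5 0.1] toolyaw -0.0 tilt [-0.002  0.001 -1.   ] g 0.0
```

```bash
python3 -m crank '[{"x":0.7,"y":-0.3,"z":0,"turn":0},{"x":0,"y":0,"z":0.6,"turn":0},{"x":0,"y":0,"z":0.6,"turn":0},{"x":0,"y":0,"z":0.6,"turn":0},{"x":0,"y":0,"z":0.5,"turn":0}]'>/dev/null;python3 where.py
python3 -m crank '[{"x":0,"y":0,"z":0.5,"turn":0},{"x":0,"y":0,"z":0.5,"turn":0},{"x":0,"y":0,"z":0.5,"turn":0},{"x":0,"y":0,"z":0.5,"turn":0},{"x":0,"y":0,"z":0,"turn":0}]'>/dev/null;python3 where.py
python3 -m crank '[{"x":0,"y":0,"z":0.5,"turn":0},{"x":0,"y":0,"z":0.5,"turn":0},{"x":0,"y":0,"z":0.5,"turn":0},{"x":0,"y":0,"z":0.5,"turn":0},{"x":0,"y":0,"z":0,"turn":0}]'>/dev/null;python3 where.py
```

```text
t 27.65 tub xyz mm [-110.6  -63.1  107.7] F tub [-0.1  0.2 -0.1] toolyaw 0.0 tilt [-0.001  0.    -1.   ] g -0.0
t 28.15 tub xyz mm [-111.1  -63.3   87.8] F tub [ 0.6 -0.4  0.7] toolyaw 0.0 tilt [-0.001  0.    -1.   ] g -0.0
t 28.65 tub xyz mm [-111.4  -63.4   67.5] F tub [ 0.2  0.3 -0.1] toolyaw 0.0 tilt [-0.002  0.    -1.   ] g 0.0
```

```bash
python3 -m crank '[{"x":-0.15,"y":0,"z":0.2,"turn":0},{"x":-0.15,"y":0,"z":0,"turn":0},{"x":-0.15,"y":0,"z":0,"turn":0},{"x":0,"y":0,"z":0,"turn":0}]'>/dev/null;python3 where.py
python3 -m crank '[{"x":-0.1,"y":0,"z":0.02,"turn":0},{"x":-0.1,"y":0,"z":0.02,"turn":0},{"x":0,"y":0,"z":0,"turn":0}]'>/dev/null;python3 where.py
python3 -m crank '[{"x":-0.1,"y":0,"z":0.02,"turn":0},{"x":0,"y":0,"z":0,"turn":0}]'>/dev/null;python3 where.py
python3 -m crank '[{"x":-0.1,"y":0,"z":0.02,"turn":0},{"x":0,"y":0,"z":0,"turn":0}]'>/dev/null;python3 where.py
```

```text
t 29.05 tub xyz mm [-105.8  -63.1   66.9] F tub [ 1.  -0.3  0.1] toolyaw 0.0 tilt [ 0. -0. -1.] g 0.0
t 29.35 tub xyz mm [-104.1  -63.2   66.3] F tub [-1.1  0.4  0.3] toolyaw 0.0 tilt [-0.  0. -1.] g -0.0
t 29.55 tub xyz mm [-103.6  -63.1   66. ] F tub [-3.2  0.   1.1] toolyaw 0.0 tilt [-0.001  0.    -1.   ] g -0.0
t 29.75 tub xyz mm [-103.1  -63.2   65.7] F tub [-5.4 -0.5  2.8] toolyaw 0.0 tilt [-0.003  0.001 -1.   ] g -0.0
```

```bash
python3 -m crank '[{"x":-0.1,"y":0,"z":0.02,"turn":0},{"x":0,"y":0,"z":0,"turn":0}]'>/dev/null;python3 where.py
python3 -m crank '[{"x":-0.1,"y":0,"z":0.02,"turn":0},{"x":0,"y":0,"z":0,"turn":0}]'>/dev/null;python3 where.py
```

```text
t 29.95 tub xyz mm [-102.3  -63.1   65.4] F tub [-6.8 -0.1  3.2] toolyaw 0.0 tilt [-0.003  0.001 -1.   ] g -0.0
t 30.15 tub xyz mm [-101.6  -63.1   65.2] F tub [-7.1 -0.8  3.4] toolyaw 0.0 tilt [-0.004  0.001 -1.   ] g -0.0
```

```bash
python3 -m crank '[{"x":-0.1,"y":0,"z":0.02,"turn":0},{"x":0,"y":0,"z":0,"turn":0}]'>/dev/null;python3 where.py
python3 -m crank '[{"x":-0.1,"y":0,"z":0,"turn":0},{"x":0,"y":0,"z":0,"turn":0}]'>/dev/null;python3 where.py
python3 -m crank '[{"x":-0.08,"y":0,"z":0,"turn":0},{"x":0,"y":0,"z":0,"turn":0}]'>/dev/null;python3 where.py
```

```text
t 30.35 tub xyz mm [-100.4  -63.2   64.8] F tub [-6.4  0.6  2.6] toolyaw 0.0 tilt [-0.003  0.001 -1.   ] g -0.0
t 30.55 tub xyz mm [-98.8 -63.2  64.7] F tub [-3.3  0.5 -1.4] toolyaw 0.0 tilt [-0.002  0.    -1.   ] g 0.0
t 30.75 tub xyz mm [-98.9 -63.2  64.6] F tub [-7.8  0.4  1.3] toolyaw 0.0 tilt [-0.004  0.001 -1.   ] g 0.0
```

Clip 2 reached the same stop position as clip 1. I'll withdraw, move away towards the robot, and check.

```bash
python3 -m crank '[{"x":0.6,"y":0,"z":0,"turn":0},{"x":0.8,"y":0,"z":0,"turn":0},{"x":0,"y":0,"z":-3,"turn":0},{"x":0,"y":0,"z":-4,"turn":0},{"x":0,"y":0,"z":-4,"turn":0}]'>/dev/null
python3 -m crank '[{"x":2,"y":-4,"z":-2,"turn":0},{"x":2,"y":-4,"z":-2,"turn":0},{"x":2,"y":-4,"z":0,"turn":0},{"x":2,"y":-4,"z":0,"turn":0},{"x":2,"y":-4,"z":0,"turn":0}]'>/dev/null
python3 -m crank '[{"x":0,"y":-4,"z":0,"turn":0},{"x":0,"y":-4,"z":0,"turn":0},{"x":0,"y":-4,"z":0,"turn":0},{"x":0,"y":0,"z":0,"turn":0},{"x":0,"y":0,"z":0,"turn":0}]'>/dev/null
python3 where.py
python3 - <<'E'
from h import *
cen=np.array([.5865,.083]);a=-.28;R=np.array([[np.cos(a),-np.sin(a)],[np.sin(a),np.cos(a)]])
for n,roi in(("top",(170,150,330,290)),("scene",(200,160,380,320))):
    c=manip.camera_model(n);im,d=manip.grab_frame(n)
    if n=="scene": cv2.imwrite("pics/end.png",np.clip(cv2.resize(im[140:330,200:390,::-1],(600,600),interpolation=cv2.INTER_CUBIC)*1.5,0,255).astype(np.uint8))
    u,v=np.meshgrid(np.arange(roi[0],roi[2]),np.arange(roi[1],roi[3]));u=u.ravel();v=v.ravel()
    P=world(c,np.c_[u,v],d[v,u]);X=np.c_[(P[:,:2]-cen)@R,P[:,2]]
    print(n,"panel",np.median(P[np.hypot(X[:,0],X[:,1])<.03,2]).round(4),"beyond 96mm:",[int(((X[:,0]*sx>.096)&(abs(X[:,1]-sy*.065)<.03)&(X[:,2]>.085)).sum()) for sx,sy in[(-1,1),(-1,-1),(1,-1),(1,1)]])
E
```

```text
t 32.25 tub xyz mm [-211.4 -383.8  215.5] F tub [-0.3 -0.6  0.8] toolyaw -0.002 tilt [ 0.001 -0.001 -1.   ] g -0.0
top panel 0.1336 beyond 96mm: [0, 0, 0, 0]
scene panel 0.135 beyond 96mm: [0, 0, 0, 0]
```

View pics/end.png

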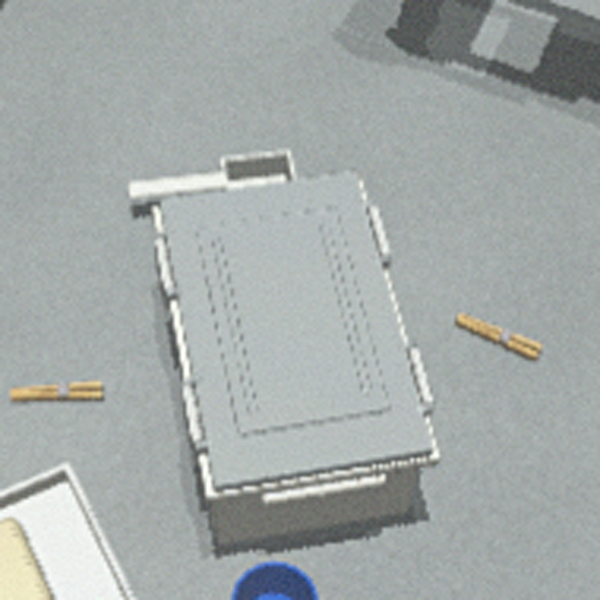

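The picture shows all four clips hanging flush, at (380,235), (422,378), (163,262) and (193,415). The lid is down (panel 7 mm lower than at the start), and the pegs, scoop and cap haven't moved. Handing in.

```bash
python3 -c "
from plant import manip
print(manip.job_done())"
```

```text
the job is handed in; nothing more can be done
None
```

The tub is sealed: I pressed the lid home, then snapped the clips shut in the order 1, 3, 4, 2, never reading more than about 18 N, and handed in at about 32 s with the arm clear and nothing else moved.

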